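# Slide the board carrier out to the pointer and hold it down

## Robot

A 6-joint arm with a two-finger parallel gripper is mounted at the origin on the work surface. World frame = base frame: x ahead of the robot, y to its left, z up, the work surface at z = 0. Lengths are in mm, angles in rad, forces in N, time in s.
With the tool pointing down it reaches from about 350 to 875 mm from the base axis. Payload 15.5 kg.
Tool frame: the origin (TCP) lies at the very end of the fingers, on their centre line; the grasp point (between the pads) lies hold_point_z behind it (hold_point_z is the distance from the TCP to the grasp point, in mm); x points along the fingers, y is the direction in which the jaws open and shut, and the axes are right-handed (so a half turn about x gives the same grasp; the last joint's range is limited). The gripper opens to 85 mm and grips with 20 to 120 N. Pads are 22 mm wide; open, the fingers measure 114 mm over their backs; the gripper's body (76 mm by 85 mm) begins 54 mm behind the grasp point. The pads swing forward as they close: fully open they stand 13 mm farther back than shut.
Start: joints at [1.133, 0.494, 1.345, -0, 1.302, -0.096], TCP at [210.074, 588.638, 194.877] pointing down, gripper open.
Joint ranges: [-2.91, 2.91], [-0.82, 2.16], [0.22, 2.67], [-1.22, 4.37], [0.12, 2.79], [-3.08, 3.08]. Speed limits (rad/s): [1.89, 1.89, 2.57, 3.01, 3.01, 3.01].

## Interface

Orientations are given as a rotation vector (axis times angle).
In Python, from workcell import * gives the robot as it stands.
- The arm moves only by the shell command python3 -m pendant 'ROWS' [OPENING]. ROWS is a JSON object of lists of equal length, an entry for each row: "offset": the shift along the tool's x, y, z in mm, a list of three; "delta_rot": the turn, a rotation vector about the tool's x, y, z in rad, a list of three. A call has 1 to 10 rows; each row shifts and turns the commanded pose from where the row before left it, along the tool's axes as they then stand; what a row does not reach is not made up. A row lasts 1/8 s, in which the tool goes at most 62.5 mm and 10.7 degrees, less where a joint would pass 70% of its speed; a pose out of reach is approached as far as the arm can. A call with a gripper value outside its range is refused whole. OPENING is the closure in counts, from 0 (fully open) to 255 (shut), set as the call begins (- or left out, the last holds). The fingers move at their own pace and stop on an object; the grip force is fixed at half the most. Time passes only in rows, so rows that do not move let the fingers close. It gives the time, the measured TCP pose, the force and the opening at its end, in the units of the state.
- state(): the state, without advancing time (a new reading comes with each control period).
- camera(name): name is "scene" or "top"; returns the picture (384x512x3 uint8, blue, green, red); there is no depth.
- camera_model(name): a dict with "mtx" (3x3 intrinsics, pixels), "dist" ([k1, k2, p1, p2, k3] as OpenCV has them; the pictures are not rectified), "origin" and "orientation" of the camera in the world. Camera axes: x right, y down, z forward; pixel columns grow to the right and rows downward; lengths in mm; the calibration is good to about 2 mm. A picture is of the moment at which its call begins. camera_model takes no time and is no camera call.
- hand_in(): hands the job in, once; it reports no verdict.
The state is a dict: "time": time; "joint_positions": joint angles; "qd": joint speeds; "joint_efforts": joint torques, N m; "eef_pos": TCP position; "orientation": TCP orientation; "ft_force": force on the tool from outside, world axes, zero at the start; "moment": the same for the moment, N m; "width": opening from 0.0 (shut) to 1.0 (fully open).
Only numpy, scipy, OpenCV 4.12 (cv2) and the standard library are available. Lean on these libraries where they do the work, as an engineer would, in place of code of your own. Each camera call takes 0.05 s, during which the arm holds its last target.

## Task

Take the carrier plate by the black grip bar at its tail and slide it out along the bench stand, without lifting it off, until it sticks straight and centred out over the stand's open end with its leading edge level with the pointer on the side bar. So far out its heavy end would tip it off the stand, so keep the tail held down and finish while still holding it, the plate lying flat and still on the stand: do not let go. Leave the pointer and the other things on the bench where they are.

Things in the scene. Friction and masses are not known exactly. Their poses are not given: they have to be found in the camera images.
- stand: Fixed aluminium bench stand: deck 260 x 150 mm, top 60 mm above the bench. Origin on the bench under the deck's centre; x points outward to the open end over which the plate is to stick out, y across, z up. A dark side bar 10 mm wide (top at 45 mm) runs on its +y side, 86 mm off the centre line, and on past the open end to 350 mm from the origin. Place and yaw vary.
- stand_edge (a point): Middle of the top edge of the deck's open end: 130 mm along x from the stand's origin, 60 mm above the bench. Axes as the stand's.
- pointer_tip (a point): The mark: inner end of a 3 mm steel blade lying square across a 22 mm brass block stiffly set on the side bar, 150 to 190 mm past the open end (varies). The blade spans 62 to 112 mm off the stand's centre line, so the plate passes beside it; its top is 56 mm above the bench, 4 mm below the plate's underside. Point at mid-thickness; axes as the stand's.
- plate: Loose grey carrier plate 280 x 110 x 6 mm, 0.36 to 0.56 kg, underside on the deck. Origin at the centre of the underside, x along it to the leading end, z up. Its leading half carries a green circuit board and dark heat sink (to 42 mm high). Centre of mass about 29 mm ahead of the origin: it tips if more than about 111 mm hangs out. Starts 10 to 50 mm out, up to 0.2 rad askew, 12 mm off centre.
- plate_lead (a point): Middle of the plate's leading edge, at the underside: 140 mm along x from the plate's origin. Axes as the plate's.
- grip_bar (a point): In the middle of the grip bar, an upright black block 26 mm along the plate, 60 mm across it and 45 mm tall, fixed on the plate's top 35 mm from the tail end. The point is 105 mm behind the plate's origin and 30 mm above the underside; the bar's top is 51 mm above the underside. Flat plate 22 mm behind it and 95 mm before it. Axes as the plate's.
- can: Bystander: upright white spray can, 52 mm across, 140 mm tall, on the bench 160 to 200 mm off the stand's centre line on its +y side. Origin under its centre.
- jar: Bystander: upright brown glass jar, 60 mm across, 60 mm tall, on the bench 150 to 190 mm off the stand's centre line on its +y side. Origin under its centre.
- driver: Bystander: screwdriver 200 mm long with grey handle 25 mm thick, lying on the bench along the stand's -y side. Origin at its middle.

How it is judged (in metres and radians):
At the end, for the whole second after the job is handed in: The plate's leading edge is within 8 mm of the pointer along the stand, within 20 mm of the centre line and square to within 0.08 rad; the plate is flat (0.05 rad) and still on the deck, carried only by the stand and the gripper's fingers, which still hold it (x of plate_lead in the frame of pointer_tip between -0.008 and 0.008 m and y of plate_lead in the frame of stand_edge between -0.02 and 0.02 m and angle between the x axis of plate and the x axis of stand, either way round below 0.08 rad and angle between plate's own z axis and vertical below 0.05 rad and z of plate in the frame of stand_edge between -0.005 and 0.006 m and linear speed of plate below 0.02 m/s and contact force between each of the fingers, stand and plate above 0.5 N and contact force between each of can, jar and plate below 0.2 N); the arm keeps its last pose, push and grip.
It fails at once if the plate tipped (angle between plate's own z axis and vertical above 0.2 rad).
It fails at once if the plate was lifted off the stand (z of plate in the frame of stand_edge above 0.02 m).
It fails at once if the pointer was shifted (distance of pointer_tip from where it was at the start of the episode above 0.005 m).
It fails at once if a bystander was disturbed (distance of any of can, jar, driver from where it was at the start of the episode above 0.03 m).
It also fails if it takes over 32 s, if anything falls off the work surface, if the arm or the gripper's body presses on something with over 40 N, if the wrist force passes 120 N, or if a joint passes its speed limit or range.

## Working session

There is one attempt and no reset: what is moved stays moved. The work goes in short steps, Python scripts to look and compute and a shell command to move; the robot and the scene stay as the last step left them, time stands still between calls to the robot, and variables do not carry over. Pictures are saved under pics/ and viewed, and the job is handed in when it is done.

```bash
ls; mkdir -p pics
python3 - <<'E'
from workcell import *
import cv2
s=state();print({k:s[k] for k in('time','eef_pos','orientation','ft_force','width')})
try: print(hold_point_z)
except Exception as e: print(e)
for n in('scene','top'):
    cv2.imwrite(f'pics/{n}0.png',camera(n)); m=camera_model(n); print(n,m)
E
```

```text
pics
{'time': 0.0, 'eef_pos': array([209.8907932 , 588.27138732, 194.27968655]), 'orientation': array([ 0.26802508,  1.55434899, -0.26994329]), 'ft_force': array([-0.55964684, -0.35872276,  0.31841945]), 'width': 1.0009701045526}
18.700000000000003
scene {'mtx': array([[377.19291121,   0.        , 254.96615957],
       [  0.        , 377.19291121, 191.38698762],
       [  0.        ,   0.        ,   1.        ]]), 'dist': array([-0.0640406,  0.       ,  0.       ,  0.       ,  0.       ]), 'origin': array([ 925.30773328, -504.71678651,  650.6364688 ]), 'orientation': array([-2.27593215, -0.69921832,  0.26968818])}
top {'mtx': array([[377.00043803,   0.        , 255.75287284],
       [  0.        , 377.00043803, 193.37959174],
       [  0.        ,   0.        ,   1.        ]]), 'dist': array([0.00646269, 0.        , 0.        , 0.        , 0.        ]), 'origin': array([414.81621864, -20.01116925, 935.338605  ]), 'orientation': array([-2.14750369,  2.03468714, -0.24250656])}
```

View pics/scene0.png

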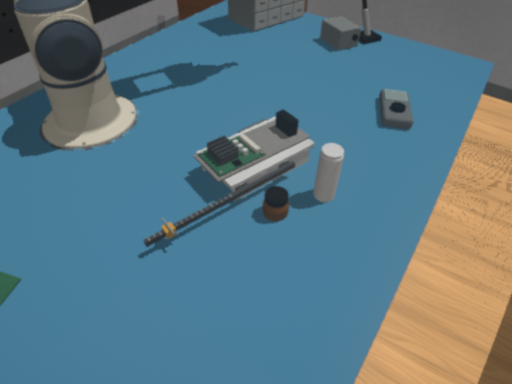

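View pics/top0.png

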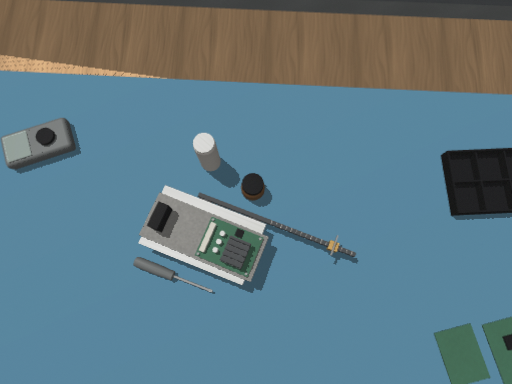

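The scene view shows the stand near (255,150). In the top view the plate is near (205,235), the grip bar at (160,217) and the brass pointer at (335,245); the can and jar lie above the plate and the driver below it. I'll enlarge both.

```bash
cat > h.py <<'E'
import numpy as np, cv2
from workcell import *
from scipy.spatial.transform import Rotation as R
def ray(n,uv):
    m=camera_model(n); p=cv2.undistortPoints(np.array(uv,float).reshape(-1,1,2),m['mtx'],m['dist']).reshape(-1,2)
    d=np.c_[p,np.ones(len(p))]@R.from_rotvec(m['orientation']).as_matrix().T
    return m['origin'],d
def onz(n,uv,z):
    o,d=ray(n,uv); return o+d*((z-o[2])/d[:,2])[:,None]
def proj(n,X):
    m=camera_model(n); Rm=R.from_rotvec(m['orientation']).as_matrix().T
    return cv2.projectPoints(np.array(X,float).reshape(-1,3),cv2.Rodrigues(Rm)[0],-Rm@m['origin'],m['mtx'],m['dist'])[0].reshape(-1,2)
def crop(img,x0,y0,x1,y1,f,name):
    cv2.imwrite(name,cv2.resize(img[y0:y1,x0:x1],None,fx=f,fy=f,interpolation=cv2.INTER_CUBIC))
E
python3 - <<'E'
from h import *
t=cv2.imread('pics/top0.png');s=cv2.imread('pics/scene0.png')
crop(t,130,170,290,290,5,'pics/t1.png'); crop(t,260,200,370,280,7,'pics/t2.png'); crop(s,130,100,350,260,3.6,'pics/s1.png')
print(proj('top',[[0,0,0],[400,0,0],[500,0,0],[400,100,0]]))
E
```

```text
[[236.37418938 483.52863529]
 [247.44663021 290.83402807]
 [249.8513735  248.96322954]
 [205.93499268 288.52232908]]
```

View pics/t1.png

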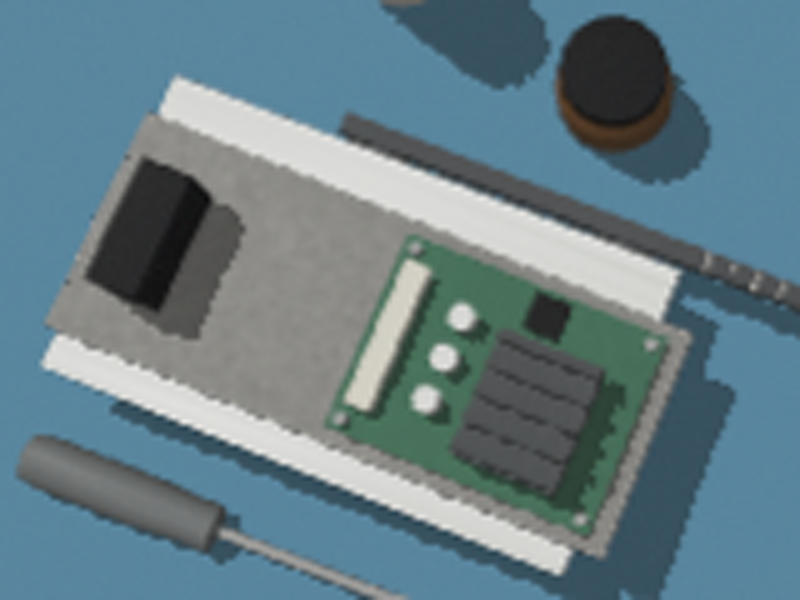

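View pics/t2.png

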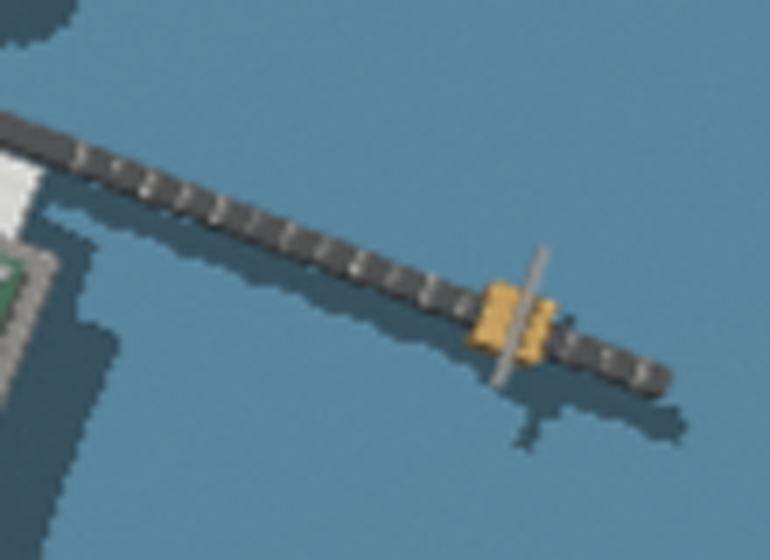

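View pics/s1.png

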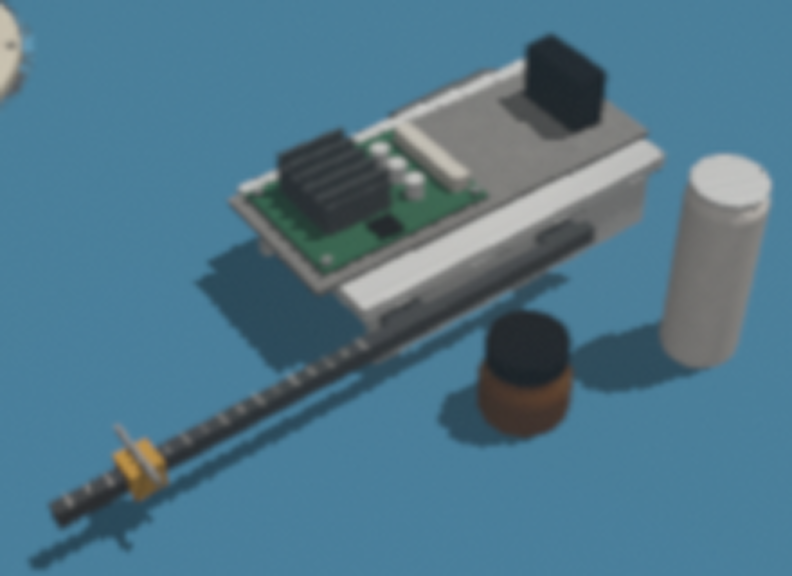

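```bash
cat > m1.py <<'E'
from h import *
def c2p(c,x0,y0,f): return np.array([x0,y0])+(np.array(c,float)+.5)/f-.5
def fit(P,Q): # rigid 2D: P model -> Q world
    P=np.array(P,float);Q=np.array(Q)[:,:2]
    a=P-P.mean(0);b=Q-Q.mean(0)
    th=np.arctan2((a[:,0]*b[:,1]-a[:,1]*b[:,0]).sum(),(a*b).sum())
    c,s=np.cos(th),np.sin(th);M=np.array([[c,-s],[s,c]]);t=Q.mean(0)-M@P.mean(0)
    return th,t,Q-(P@M.T+t)
if __name__=='__main__':
    D=onz('top',c2p([(178,75),(682,268),(565,575),(42,365)],130,170,5),60)
    th,t,r=fit([(-130,75),(130,75),(130,-75),(-130,-75)],D); print('stand',th,t,r.round(1).tolist())
    S=onz('scene',c2p([(662,152),(362,312),(238,188)],130,100,3.6),60)
    print('stand scene corners(-130,75),(130,75)',S.round(1).tolist())
    Rm=np.array([[np.cos(th),-np.sin(th)],[np.sin(th),np.cos(th)]])
    print('in stand', ((S[:,:2]-t)@Rm).round(1).tolist())
    Pp=onz('top',c2p([(150,115),(692,335),(600,552),(48,325)],130,170,5),66)
    tp,tt,r=fit([(-140,55),(140,55),(140,-55),(-140,-55)],Pp); print('plate',tp,tt,r.round(1).tolist(),'in stand',(tt-t)@Rm,tp-th)
    B=onz('top',c2p([(497,385),(543,248)],260,200,7),56); print('blade top view in stand',((B[:,:2]-t)@Rm).round(1).tolist(),B)
    b=onz('scene',c2p([(118,428),(157,482)],130,100,3.6),56);print('blade scene',((b[:,:2]-t)@Rm).round(1).tolist())
    E=onz('top',c2p([(665,378),(345,118)],260,200,7)[:1],45);print('bar end',((E[:,:2]-t)@Rm))
    G=onz('top',c2p([(142,158),(185,178),(130+0,305),(88,275)],130,170,5),111);g=G.mean(0);print('grip top',G.round(1).tolist(),(g[:2]-tt)@np.array([[np.cos(tp),-np.sin(tp)],[np.sin(tp),np.cos(tp)]]))
E
python3 m1.py
```

```text
stand -1.8876874718736334 [525.65895965 110.89782647] [[-0.5, -0.4], [0.0, 0.4], [0.1, -0.3], [0.4, 0.3]]
stand scene corners(-130,75),(130,75) [[631.8, 212.7, 60.0], [553.4, -36.2, 60.0], [412.6, 12.4, 60.0]]
in stand [[-129.8, 69.1], [131.1, 72.2], [128.9, -76.7]]
plate -1.9027843528690107 [519.43055308 107.37859482] [[-1.9, -1.6], [-1.2, 1.3], [3.0, 2.2], [0.1, -1.9]] in stand [ 5.28486353 -4.82164466] -0.015096880995377315
blade top view in stand [[294.4, 61.3], [294.3, 109.8]] [[ 492.1466105  -187.96530273   56.        ]
 [ 538.2860808  -202.97070557   56.        ]]
blade scene [[295.1, 61.2], [296.6, 109.2]]
bar end [[347.62420796  85.39907583]]
grip top [[584.9, 209.1, 111.0], [576.8, 188.8, 111.0], [518.8, 206.7, 111.0], [531.0, 226.7, 111.0]] [-105.86514659   -1.1233864 ]
```

```bash
cat > go.py <<'E'
from h import *
def rel(target,yaw,tool=None):
    # yaw: direction (rad) of jaw axis; pick nearest half turn; prints offset after rotation & x-rot
    s=state(); Rm=R.from_rotvec(s['orientation']).as_matrix(); y=Rm[:,1]; cur=np.arctan2(y[1],y[0])
    dy=(yaw-cur+np.pi/2)%np.pi-np.pi/2
    d=np.array(target)-s['eef_pos']
    Rn=R.from_euler('z',dy).as_matrix()@Rm
    print('t',s['time'],'tcp',s['eef_pos'].round(1),'xaxis',Rm[:,0].round(3),'tilt vs down','dyaw',round(dy,4),'rotvec tool x',round(-dy,4),'q6',s['joint_positions'][5].round(3))
    print('offset in current tool',(Rm.T@d).round(1),'after turn',(Rn.T@d).round(1),'world',d.round(1), 'width',s['width'],'F',s['ft_force'].round(1))
E
python3 - <<'E'
from go import *
tp=-1.9028; c=np.array([519.4,107.4])-105*np.array([np.cos(tp),np.sin(tp)]); print(c)
rel([*c,150],tp)
E
```

```text
[553.62348332 206.6660727 ]
t 0.1 tcp [209.9 588.3 194.4] xaxis [-0.    -0.001 -1.   ] tilt vs down dyaw 0.0108 rotvec tool x -0.0108 q6 -0.095
offset in current tool [  44.6 -243.9  452. ] after turn [  44.6 -248.7  449.4] world [ 343.7 -381.7  -44.4] width 1.0023103138904244 F [ 0.8 -0.3 -0.4]
```

```bash
python3 -m pendant '{"offset":[[0,-12,22],[0,-25,45],[0,-25,45],[0,-25,45],[0,-25,45],[0,-25,45],[0,-25,45],[0,-25,45],[0,-25,45],[0,-25,45]],"delta_rot":[[-0.01,0,0],[0,0,0],[0,0,0],[0,0,0],[0,0,0],[0,0,0],[0,0,0],[0,0,0],[0,0,0],[0,0,0]]}' 0
python3 - <<'E'
from go import *
rel([553.6,206.7,110],-1.9028)
E
```

```text
time: 1.35
eef_pos: [536.9, 223.5, 194.7]
orientation: [0.261, 1.555, -0.261]
ft_force: [0.5, -0.0, 0.2]
width: 1.002
t 1.35 tcp [536.9 223.5 194.7] xaxis [-0. -0. -1.] tilt vs down dyaw 0.0008 rotvec tool x -0.0008 q6 -0.946
offset in current tool [ 84.7 -10.4  21.3] after turn [ 84.7 -10.4  21.3] world [ 16.7 -16.8 -84.7] width 1.0019412017337808 F [ 0.5 -0.   0.2]
```

```bash
python3 -m pendant '{"offset":[[0,-10,21],[0,0,0],[0,0,0]],"delta_rot":[[0,0,0],[0,0,0],[0,0,0]]}'
python3 - <<'E'
from go import *
rel([553.6,206.7,110],-1.9028)
t=camera('top');s=camera('scene')
crop(t,130,170,290,290,5,'pics/t3.png'); crop(s,230,50,350,170,5,'pics/s3.png')
E
```

```text
time: 1.72
eef_pos: [551.8, 209.5, 194.7]
orientation: [0.261, 1.556, -0.261]
ft_force: [-0.7, 0.1, -0.1]
width: 0.995
t 1.725 tcp [551.8 209.5 194.7] xaxis [-0.001  0.    -1.   ] tilt vs down dyaw 0.0002 rotvec tool x -0.0002 q6 -0.977
offset in current tool [84.7 -2.   2.7] after turn [84.7 -2.   2.7] world [  1.8  -2.8 -84.7] width 0.995094427024948 F [-0.7  0.1 -0.1]
```

View pics/s3.png

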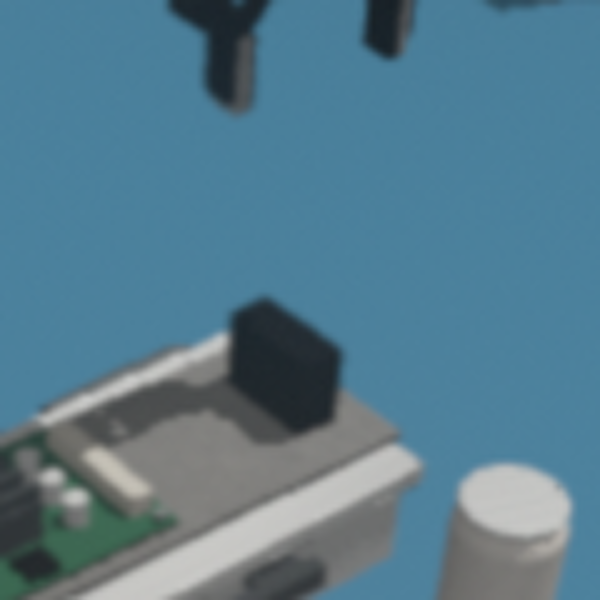

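The jaws straddle the bar (bar at about (285,365) in the crop, finger tips at (230,105) and (385,50)). I'll descend.

```bash
python3 -m pendant '{"offset":[[20,-2,2.5],[35,0,0],[25,0,0],[0,0,0],[0,0,0]],"delta_rot":[[0,0,0],[0,0,0],[0,0,0],[0,0,0],[0,0,0]]}'
python3 - <<'E'
from go import *
rel([553.6,206.7,73],-1.9028)
t=camera('top');s=camera('scene')
crop(t,130,170,290,290,5,'pics/t4.png'); crop(s,230,50,350,170,5,'pics/s4.png')
E
```

```text
time: 2.45
eef_pos: [554.6, 206.6, 116.0]
orientation: [0.261, 1.554, -0.26]
ft_force: [0.1, 0.0, 0.6]
width: 1.0
t 2.45 tcp [554.6 206.6 116. ] xaxis [ 0.001  0.    -1.   ] tilt vs down dyaw 0.0002 rotvec tool x -0.0002 q6 -0.983
offset in current tool [43.  -0.2 -1. ] after turn [43.  -0.2 -1. ] world [ -1.    0.1 -43. ] width 0.999745209894725 F [0.1 0.  0.6]
```

View pics/s4.png

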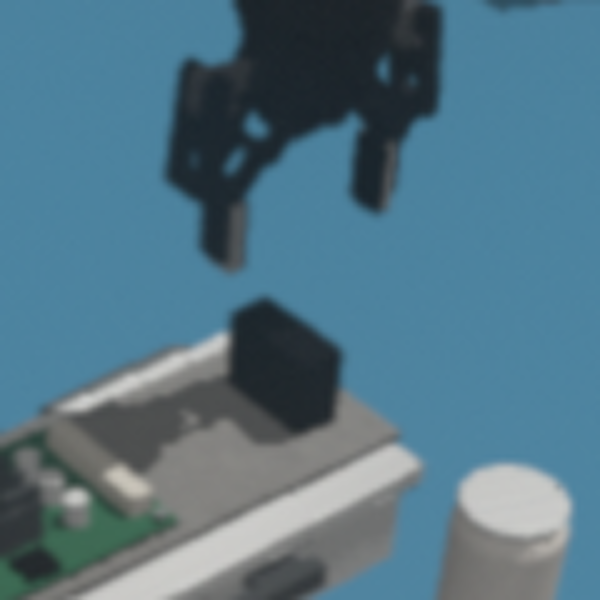

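View pics/t4.png

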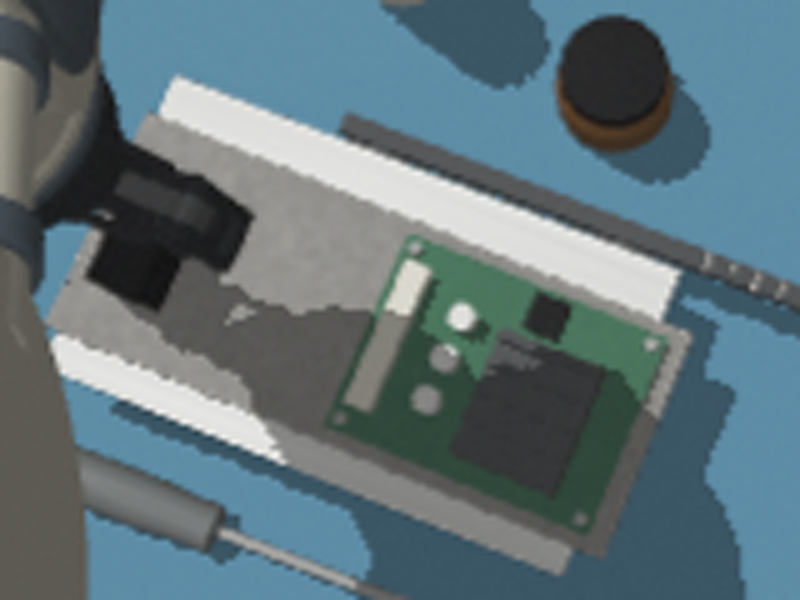

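Run:
```python
from go import *
s=state();Rm=R.from_rotvec(s['orientation']).as_matrix();p=s['eef_pos']
X=[p+Rm@np.array([-13,y,z]) for y in(-57,-42.5,42.5,57) for z in (-11,11)]
for X_ in (X,[[553.6-x*.327+y*.945,206.7-x*.945-y*.327,111] for x in(-13,13) for y in(-30,30)]):
  print(((proj('top',X_)-[130,170]+.5)*5-.5).round().tolist()); print(((proj('scene',X_)-[230,50]+.5)*5-.5).round().tolist())
```

```text
[[238.0, 289.0], [259.0, 242.0], [207.0, 276.0], [229.0, 230.0], [30.0, 203.0], [53.0, 158.0], [0.0, 191.0], [23.0, 145.0]]
[[189.0, 330.0], [217.0, 351.0], [212.0, 320.0], [241.0, 341.0], [342.0, 265.0], [371.0, 284.0], [363.0, 256.0], [392.0, 275.0]]
[[83.0, 278.0], [142.0, 155.0], [136.0, 300.0], [195.0, 177.0]]
[[269.0, 296.0], [347.0, 351.0], [230.0, 313.0], [308.0, 369.0]]
```

Run:
```python
from go import *
def tri(ct,cs):
    a,b=ray('top',(np.array([ct],float)+.5)/5-.5+[130,170]); c,d=ray('scene',(np.array([cs],float)+.5)/5-.5+[230,50])
    b=b[0];d=d[0];A=np.c_[b,-d];l=np.linalg.lstsq(A,c-a,rcond=None)[0];P=a+b*l[0];Q=c+d*l[1];return ((P+Q)/2).round(1),np.linalg.norm(P-Q).round(1)
for ct in [(255,215),(240,245),(222,272)]:
  for cs in [(240,272),(225,265),(208,250)]: print(ct,cs,tri(ct,cs))
s=state();Rm=R.from_rotvec(s['orientation']).as_matrix();print(Rm.round(3),s['eef_pos'])
```

```text
(255, 215) (240, 272) (array([553.7, 145. , 176.5]), np.float64(9.1))
(255, 215) (225, 265) (array([550.5, 142. , 181.5]), np.float64(3.2))
(255, 215) (208, 250) (array([546.6, 138.1, 190.8]), np.float64(2.5))
(240, 245) (240, 272) (array([545. , 153.9, 167.7]), np.float64(15.7))
(240, 245) (225, 265) (array([541.8, 150.9, 172.8]), np.float64(9.7))
(240, 245) (208, 250) (array([537.9, 146.8, 182.4]), np.float64(3.8))
(222, 272) (240, 272) (array([536.7, 163.8, 158.9]), np.float64(20.7))
(222, 272) (225, 265) (array([533.5, 160.7, 164.1]), np.float64(14.5))
(222, 272) (208, 250) (array([529.6, 156.4, 173.8]), np.float64(8.5))
[[ 0.002  0.326  0.945]
 [ 0.001  0.945 -0.326]
 [-1.     0.001  0.002]] [554.93055028 206.43586012 116.2018393 ]
```

Run:
```python
from go import *
im=camera('scene'); crop(im,262,85,318,127,14,'pics/s5.png')
s=state();Rm=R.from_rotvec(s['orientation']).as_matrix();p=s['eef_pos']
o,d=ray('scene',(np.array([(240,272),(208,258),(380,212),(352,195)],float)+.5)/5-.5+[230,50])
for di,z in zip(d,(11,-11,11,-11)):
    a=Rm.T@(o-p);b=Rm.T@di
    for zz in (z,0): l=(zz-a[2])/b[2];print(zz,(a+b*l).round(1))
```

```text
11 [-53.  -45.5  11. ]
0 [-43.8 -35.8   0. ]
-11 [-49.9 -46.8 -11. ]
0 [-58.9 -56.1   0. ]
11 [-54.2  43.   11. ]
0 [-45.   54.4   0. ]
-11 [-52.6  44.6 -11. ]
0 [-61.5  33.6   0. ]
```

View pics/s5.png

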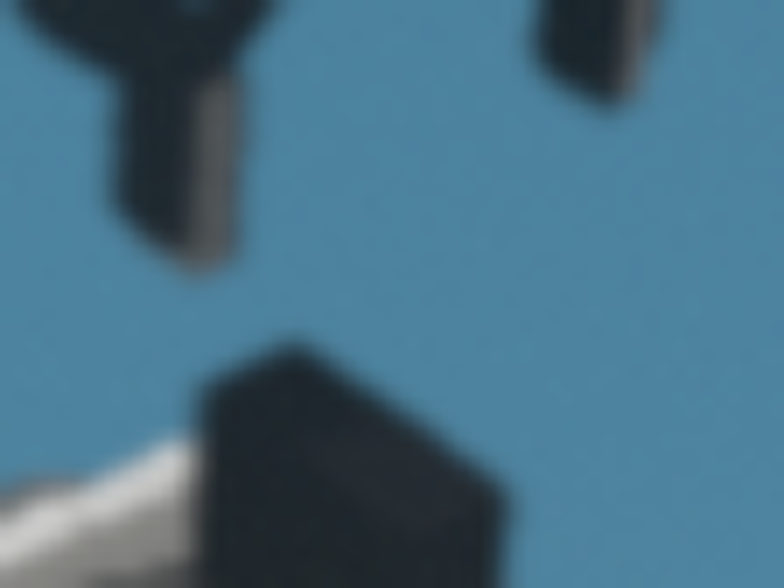

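Seen in the enlarged view, both fingertips sit about 52 mm behind the reported TCP. The documentation says about 13 mm when open. I'll close in the air above the bar to check where the shut tips are.

```bash
python3 -m pendant '{"offset":[[0,0,0],[0,0,0],[0,0,0],[0,0,0],[0,0,0],[0,0,0],[0,0,0],[0,0,0]],"delta_rot":[[0,0,0],[0,0,0],[0,0,0],[0,0,0],[0,0,0],[0,0,0],[0,0,0],[0,0,0]]}' 255
python3 - <<'E'
from go import *
im=camera('scene'); crop(im,230,50,350,170,5,'pics/s6.png')
E
```

```text
time: 3.6
eef_pos: [554.3, 206.0, 114.9]
orientation: [0.261, 1.555, -0.261]
ft_force: [0.9, 0.2, -1.1]
width: 0.0
```

View pics/s6.png

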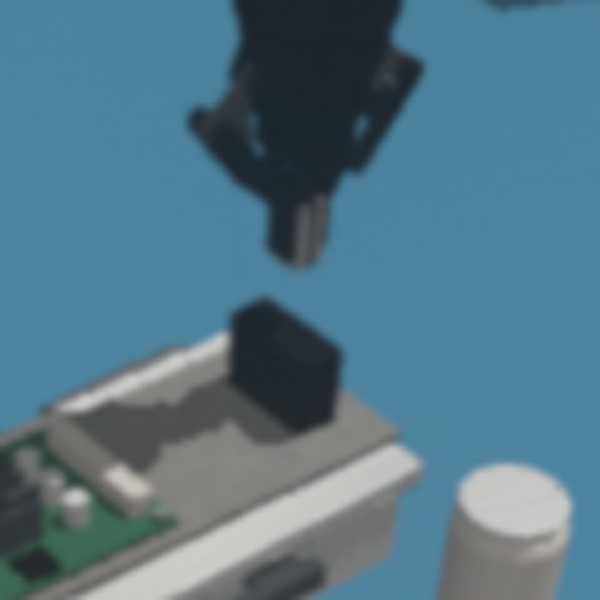

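Run:
```python
from go import *
s=state();Rm=R.from_rotvec(s['orientation']).as_matrix();p=s['eef_pos']
print(((proj('scene',[p])-[230,50]+.5)*5-.5))
o,d=ray('scene',(np.array([(300,270),(285,255)],float)+.5)/5-.5+[230,50])
for di,z in zip(d,(11,0)):
    a=Rm.T@(o-p);b=Rm.T@di; l=(z-a[2])/b[2];print(z,(a+b*l).round(1))
```

```text
[[289.10390607 326.38881917]]
11 [-40.8  -6.4  11. ]
0 [-43.7  -6.7   0. ]
```

```bash
python3 -m pendant '{"offset":[[0,0,0],[0,0,0],[0,0,-0.5],[0,0,0],[10,0,0],[15,0,0],[13,0,0],[0,0,0]],"delta_rot":[[0,0,0],[0,0,0],[0,0,0],[0,0,0],[0,0,0],[0,0,0],[0,0,0],[0,0,0]]}' 0
python3 - <<'E'
from go import *
rel([553.6,206.7,73],-1.9028)
im=camera('scene'); crop(im,230,50,350,170,5,'pics/s7.png')
t=camera('top'); crop(t,130,170,290,290,5,'pics/t7.png')
E
```

```text
time: 4.65
eef_pos: [553.0, 205.9, 75.4]
orientation: [0.26, 1.557, -0.262]
ft_force: [-0.2, 0.6, -0.0]
width: 0.998
t 4.65 tcp [553.  205.9  75.4] xaxis [-0.002 -0.001 -1.   ] tilt vs down dyaw 0.0008 rotvec tool x -0.0008 q6 -0.983
offset in current tool [2.3 1.  0.3] after turn [2.3 1.  0.3] world [ 0.6  0.8 -2.4] width 0.9975065811206648 F [-0.2  0.6 -0. ]
```

View pics/s7.png

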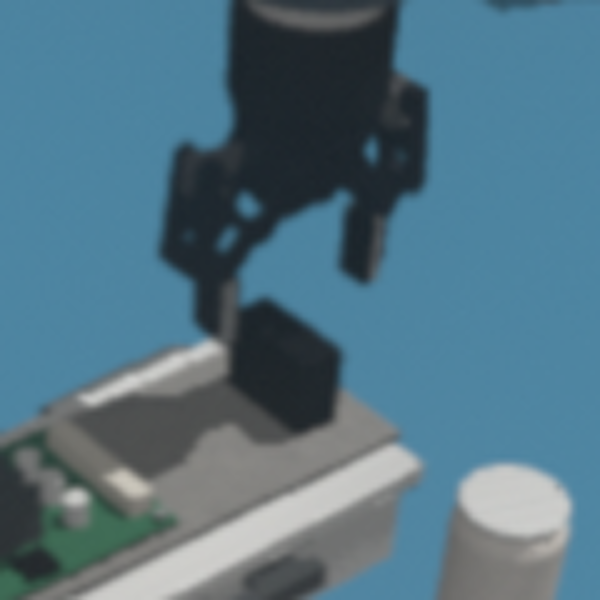

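View pics/t7.png

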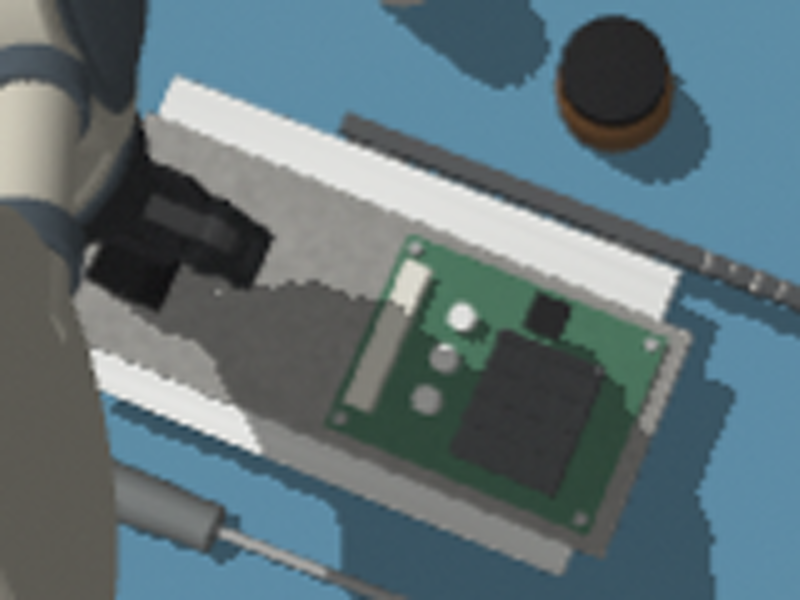

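Run:
```python
from go import *
s=state();Rm=R.from_rotvec(s['orientation']).as_matrix();p=s['eef_pos']
for h in (13,40,52,75):
    X=[p+Rm@np.array([-h,y,z]) for y in(-57,-44,44) for z in (-11,11)]
    print(h,((proj('top',X)-[130,170]+.5)*5-.5).round().tolist()); print(((proj('scene',X)-[230,50]+.5)*5-.5).round().tolist())
```

```text
13 [[256.0, 304.0], [277.0, 260.0], [230.0, 294.0], [251.0, 249.0], [55.0, 221.0], [76.0, 177.0]]
[[184.0, 396.0], [211.0, 418.0], [204.0, 387.0], [232.0, 408.0], [335.0, 329.0], [363.0, 349.0]]
40 [[244.0, 296.0], [265.0, 250.0], [217.0, 285.0], [238.0, 239.0], [36.0, 210.0], [59.0, 165.0]]
[[186.0, 351.0], [214.0, 372.0], [206.0, 342.0], [235.0, 363.0], [340.0, 285.0], [369.0, 304.0]]
52 [[239.0, 292.0], [260.0, 245.0], [211.0, 280.0], [233.0, 234.0], [28.0, 205.0], [50.0, 159.0]]
[[187.0, 331.0], [215.0, 352.0], [207.0, 322.0], [236.0, 343.0], [342.0, 265.0], [371.0, 284.0]]
75 [[227.0, 283.0], [250.0, 236.0], [199.0, 272.0], [222.0, 224.0], [11.0, 194.0], [34.0, 147.0]]
[[188.0, 290.0], [217.0, 311.0], [209.0, 281.0], [239.0, 302.0], [346.0, 225.0], [376.0, 244.0]]
```

The top view matches lateral offset ≈ 0 with h ≈ 52, so the fingers really end about 40 mm above the reported TCP (both views agree on this). I'll descend in stages, watching the force.

```bash
python3 -m pendant '{"offset":[[8,1,0],[8,0,0],[8,0,0],[0,0,0]],"delta_rot":[[0,0,0],[0,0,0],[0,0,0],[0,0,0]]}' 0
python3 - <<'E'
from go import *
rel([553.6,206.7,35],-1.9028)
im=camera('scene'); crop(im,230,50,350,170,5,'pics/s8.png')
E
```

```text
time: 5.25
eef_pos: [553.7, 206.9, 52.1]
orientation: [0.261, 1.556, -0.262]
ft_force: [-0.2, -0.1, 0.2]
width: 0.998
t 5.25 tcp [553.7 206.9  52.1] xaxis [-0.001 -0.    -1.   ] tilt vs down dyaw 0.0008 rotvec tool x -0.0008 q6 -0.981
offset in current tool [17.1 -0.2  0. ] after turn [17.1 -0.2  0. ] world [ -0.1  -0.2 -17.1] width 0.9982340160320046 F [-0.2 -0.1  0.2]
```

View pics/s8.png

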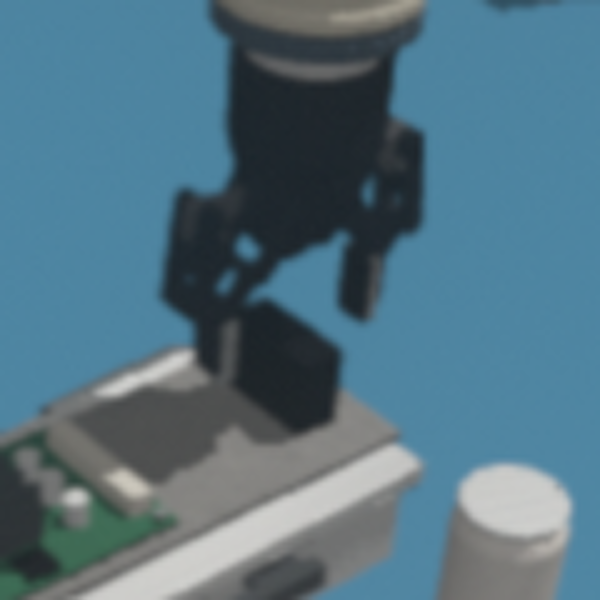

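TCP reads 52 mm, below the plate top (66), with no contact force, so the 40 mm offset is real. The front finger's tip is at about (228,380), straddling the bar. I'll go lower, then close.

```bash
python3 -m pendant '{"offset":[[6,0,0],[6,0,0],[5,0,0],[0,0,0],[0,0,0]],"delta_rot":[[0,0,0],[0,0,0],[0,0,0],[0,0,0],[0,0,0]]}' 0
python3 - <<'E'
from go import *
rel([553.6,206.7,35],-1.9028)
im=camera('scene'); crop(im,230,50,350,170,5,'pics/s9.png')
E
```

```text
time: 5.92
eef_pos: [554.3, 207.1, 35.9]
orientation: [0.261, 1.555, -0.261]
ft_force: [-0.5, -0.6, -0.3]
width: 0.999
t 5.925 tcp [554.3 207.1  35.9] xaxis [ 0. -0. -1.] tilt vs down dyaw 0.0008 rotvec tool x -0.0008 q6 -0.981
offset in current tool [ 0.9 -0.6 -0.5] after turn [ 0.9 -0.6 -0.5] world [-0.7 -0.4 -0.9] width 0.9985081989504524 F [-0.5 -0.6 -0.3]
```

View pics/s9.png

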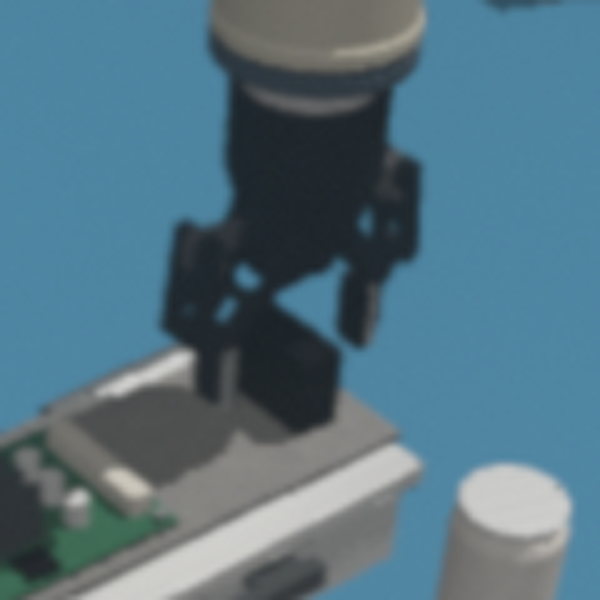

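```bash
python3 -m pendant '{"offset":[[5,-0.5,-0.5],[0,0,0]],"delta_rot":[[0,0,0],[0,0,0]]}' 0
python3 -m pendant '{"offset":[[0,0,0],[0,0,0],[0,0,0],[0,0,0],[0,0,0],[0,0,0]],"delta_rot":[[0,0,0],[0,0,0],[0,0,0],[0,0,0],[0,0,0],[0,0,0]]}' 255
python3 - <<'E'
from go import *
rel([553.6,206.7,31],-1.9028); print(state()['moment'])
im=camera('scene'); crop(im,230,50,350,170,5,'pics/s10.png')
t=camera('top'); crop(t,130,170,290,290,5,'pics/t10.png')
E
```

```text
time: 6.22
eef_pos: [553.2, 206.7, 30.5]
orientation: [0.261, 1.556, -0.261]
ft_force: [-0.1, -0.3, -0.5]
width: 1.0
time: 6.98
eef_pos: [553.6, 206.8, 31.1]
orientation: [0.261, 1.555, -0.261]
ft_force: [-1.6, -0.8, 5.4]
width: 0.294
t 6.975 tcp [553.6 206.8  31.1] xaxis [ 0.  0. -1.] tilt vs down dyaw 0.0008 rotvec tool x -0.0008 q6 -0.982
offset in current tool [ 0.1 -0.1 -0. ] after turn [ 0.1 -0.1 -0. ] world [-0.  -0.1 -0.1] width 0.2944309661504511 F [-1.6 -0.8  5.4]
[-0.18393705  0.28406704 -0.12646214]
```

View pics/s10.png

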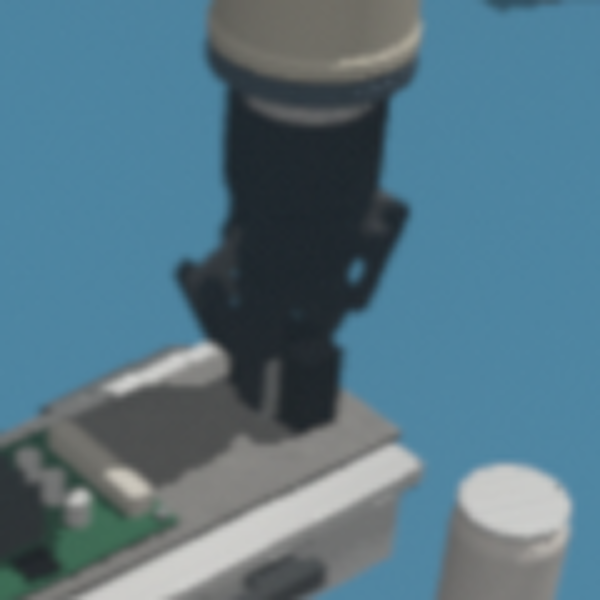

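View pics/t10.png

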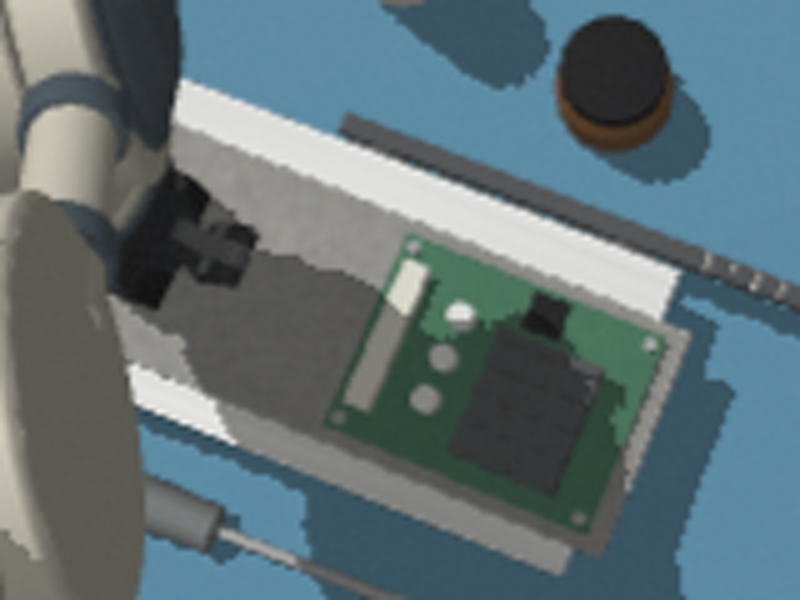

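Grip confirmed: width 0.294 is about 25 mm, and the bar sits between the pads at (270,385). The tool presses down with about 5 N. I'll slide part of the way first.

```bash
python3 -m pendant '{"offset":[[0,-3,0.5],[0,-6,0.5],[0,-8,0.5],[0,-8,0.5],[0,-8,0.5],[0,-8,0.5],[0,-6,0],[0,-3,0],[0,0,0]],"delta_rot":[[-0.005,0,0],[-0.005,0,0],[-0.005,0,0],[0,0,0],[0,0,0],[0,0,0],[0,0,0],[0,0,0],[0,0,0]]}' 255
python3 - <<'E'
from go import *
rel([553.6,206.7,31],-1.8877); print(state()['moment'])
im=camera('scene'); crop(im,130,50,350,215,3.6,'pics/s11.png')
t=camera('top'); crop(t,130,170,290,290,5,'pics/t11.png')
E
```

```text
time: 8.2
eef_pos: [541.0, 158.2, 31.1]
orientation: [0.249, 1.556, -0.249]
ft_force: [1.7, -0.3, 6.9]
width: 0.297
t 8.2 tcp [541.  158.2  31.1] xaxis [ 0.001 -0.    -1.   ] tilt vs down dyaw 0.0009 rotvec tool x -0.0009 q6 -1.074
offset in current tool [ 0.1 50.  -3.1] after turn [ 0.1 50.  -3.1] world [12.6 48.5 -0.1] width 0.29689465553515815 F [ 1.7 -0.3  6.9]
[-0.19518317 -0.14017741 -0.01165242]
```

View pics/t11.png

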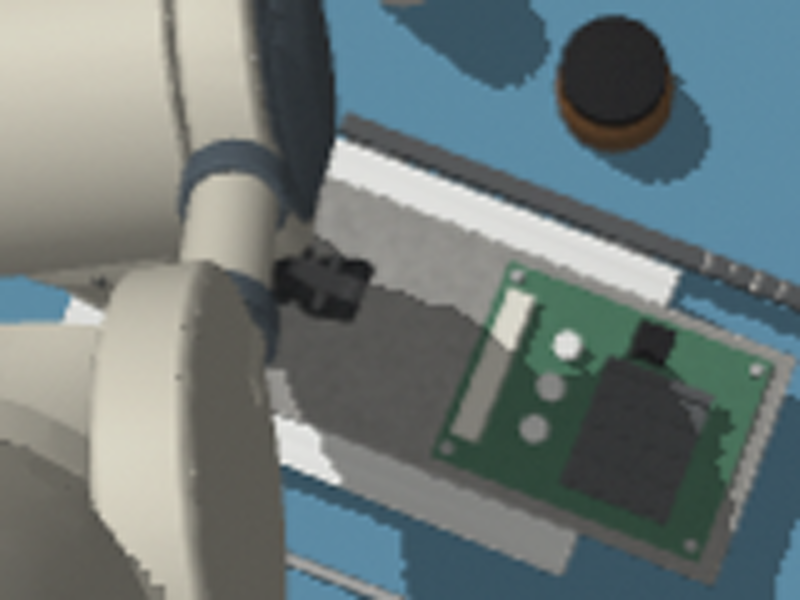

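View pics/s11.png

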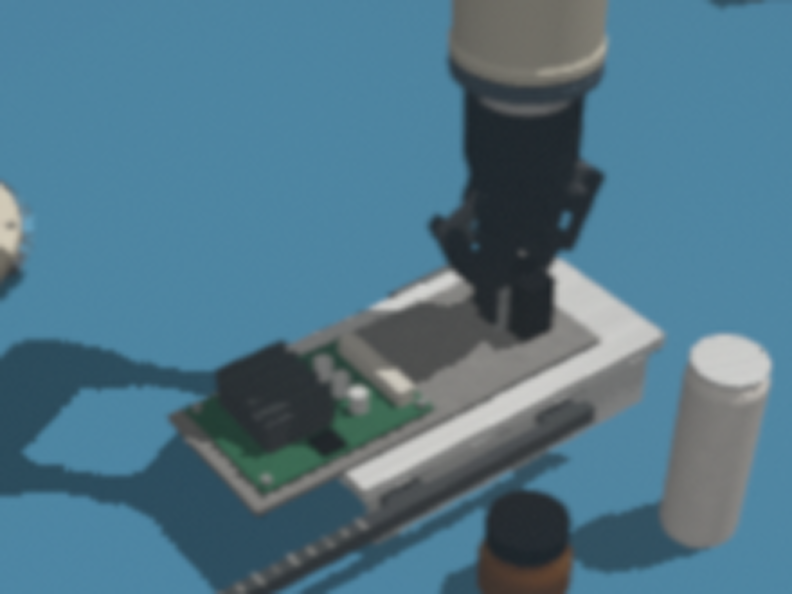

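The plate follows, flat and with a small contact load. Continuing.

```bash
python3 -m pendant '{"offset":[[0,-4,0],[0,-8,0],[0,-12,0],[0,-12,0],[0,-12,0],[0,-12,0],[0,-12,0],[0,-8,0],[0,-4,0],[0,0,0]],"delta_rot":[[0,0,0],[0,0,0],[0,0,0],[0,0,0],[0,0,0],[0,0,0],[0,0,0],[0,0,0],[0,0,0],[0,0,0]]}' 255
python3 - <<'E'
from go import *
rel([553.6,206.7,31],-1.8877); print(state()['moment'])
im=camera('scene'); cv2.imwrite('pics/sf12.png',im);crop(im,130,100,350,260,3.6,'pics/s12.png')
t=camera('top'); cv2.imwrite('pics/tf12.png',t);crop(t,210,190,370,310,5,'pics/t12.png')
E
```

```text
time: 9.55
eef_pos: [514.6, 78.3, 31.1]
orientation: [0.249, 1.556, -0.25]
ft_force: [1.0, -2.3, 6.6]
width: 0.298
t 9.55 tcp [514.6  78.3  31.1] xaxis [ 0.001 -0.    -1.   ] tilt vs down dyaw 0.001 rotvec tool x -0.001 q6 -1.216
offset in current tool [ 1.000e-01  1.342e+02 -3.100e+00] after turn [ 1.000e-01  1.342e+02 -3.000e+00] world [ 3.900e+01  1.284e+02 -1.000e-01] width 0.2981825386934919 F [ 1.  -2.3  6.6]
[-0.23248734 -0.08772887 -0.04081321]
```

View pics/t12.png

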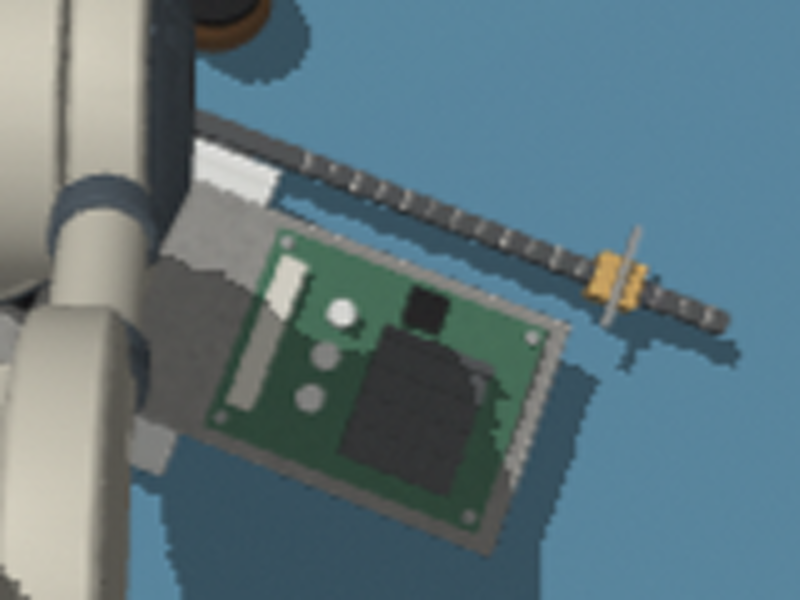

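View pics/s12.png

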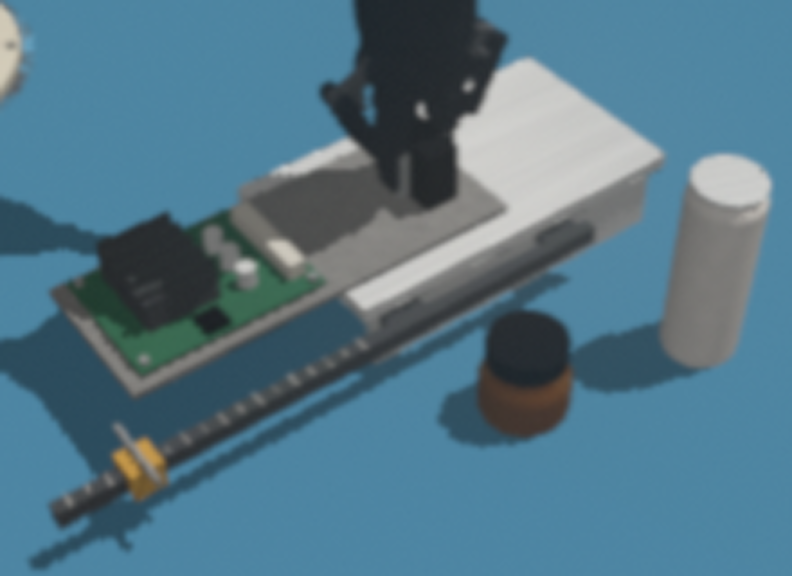

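```bash
cat > lead.py <<'E'
from m1 import *
th=-1.8877;t=np.array([525.66,110.9]);Rm=np.array([[np.cos(th),-np.sin(th)],[np.sin(th),np.cos(th)]])
def st(n,c,x0,y0,f,z): return ((onz(n,c2p(c,x0,y0,f),z)[:,:2]-t)@Rm).round(1).tolist()
E
python3 - <<'E'
from lead import *
print('lead top',st('top',[(570,323),(490,556)],210,190,5,66))
print('lead scene bottom',st('scene',[(135,397),(54,296)],130,100,3.6,60))
print('lead scene top',st('scene',[(136,376),(54,290)],130,100,3.6,66))
print('blade',st('top',[(606,325),(639,227)],210,190,5,56),st('scene',[(118,428),(157,482)],130,100,3.6,56))
print('tail scene',st('scene',[(505,211)],130,100,3.6,66))
t_=cv2.imread('pics/tf12.png');s_=cv2.imread('pics/sf12.png')
crop(t_,295,225,355,310,9,'pics/t13.png');crop(s_,135,165,205,245,9,'pics/s13.png')
E
```

```text
lead top [[277.8, 54.9], [277.7, -54.9]]
lead scene bottom [[276.9, 49.6], [276.4, -56.3]]
lead scene top [[270.3, 40.7], [275.8, -54.8]]
blade [[294.9, 61.4], [294.9, 110.0]] [[295.1, 61.2], [296.6, 109.2]]
tail scene [[4.2, 56.9]]
```

View pics/t13.png

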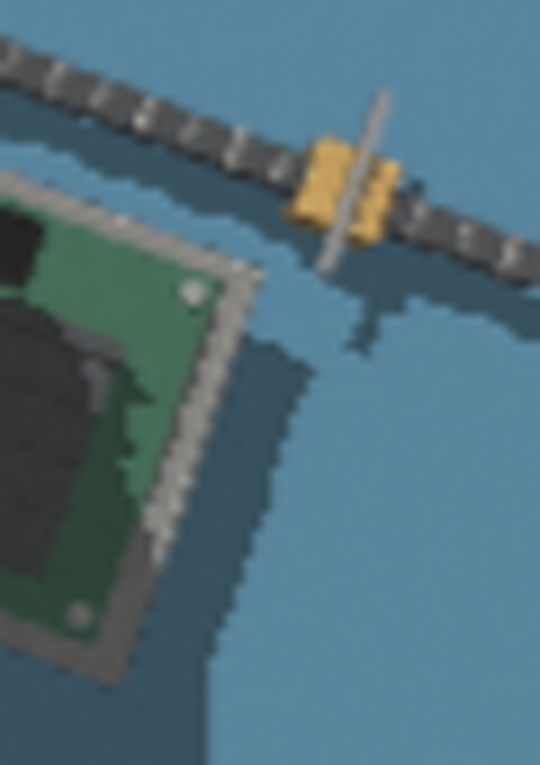

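View pics/s13.png

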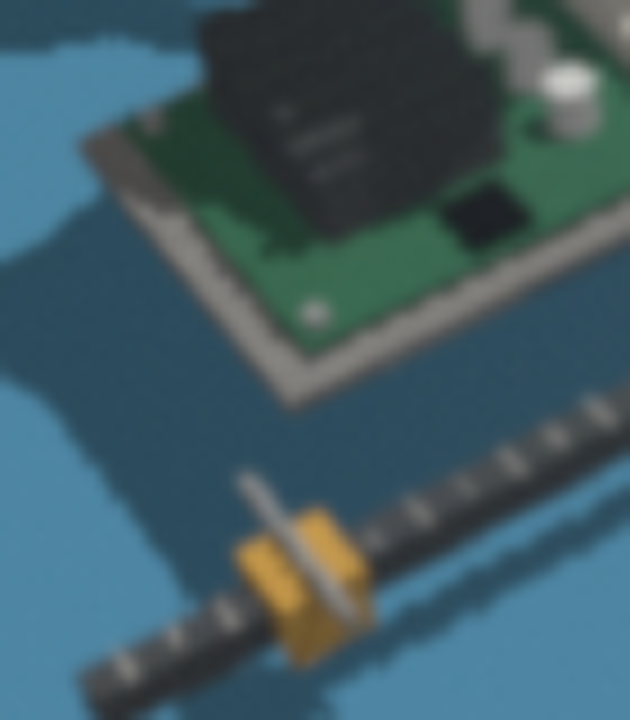

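Top view: lead edge at x = 277.8, y from −55 to +55, square; blade at x ≈ 294.7. The scene view gives a similar gap (about 18 mm). I'll move out 17 mm.

```bash
python3 -m pendant '{"offset":[[0,-3,0],[0,-5,0],[0,-5,0],[0,-3,0],[0,-1,0],[0,0,0],[0,0,0],[0,0,0]],"delta_rot":[[0,0,0],[0,0,0],[0,0,0],[0,0,0],[0,0,0],[0,0,0],[0,0,0],[0,0,0]]}' 255
python3 - <<'E'
from go import *
rel([553.6,206.7,31],-1.8877); print(state()['moment'])
s_=camera('scene'); t_=camera('top')
crop(t_,295,225,355,310,9,'pics/t14.png');crop(s_,115,165,205,245,8,'pics/s14.png'); crop(s_,130,80,350,240,3.6,'pics/s15.png')
E
```

```text
time: 10.65
eef_pos: [509.6, 62.7, 31.1]
orientation: [0.25, 1.555, -0.249]
ft_force: [2.9, 4.5, 6.2]
width: 0.297
t 10.65 tcp [509.6  62.7  31.1] xaxis [ 0.001  0.    -1.   ] tilt vs down dyaw 0.0008 rotvec tool x -0.0008 q6 -1.247
offset in current tool [  0.2 150.5  -3.2] after turn [  0.2 150.5  -3.1] world [ 4.40e+01  1.44e+02 -1.00e-01] width 0.29747359113746935 F [2.9 4.5 6.2]
[ 0.73464522 -0.22066079 -0.09626765]
```

View pics/t14.png

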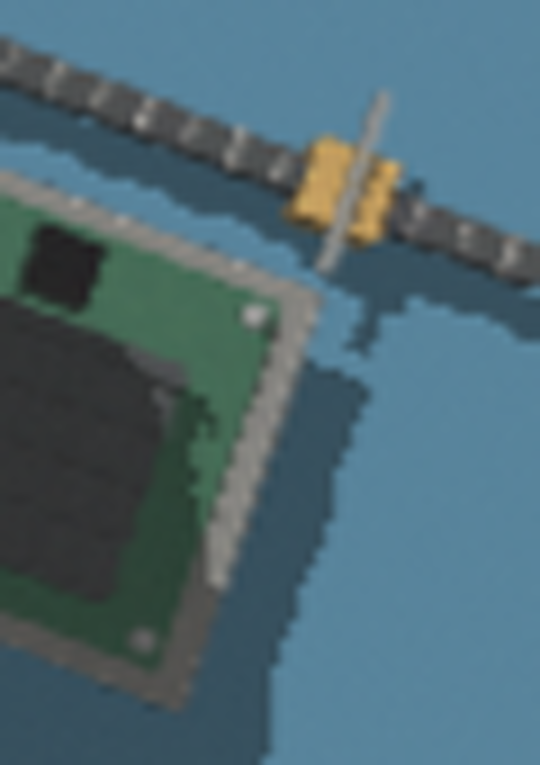

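View pics/s14.png

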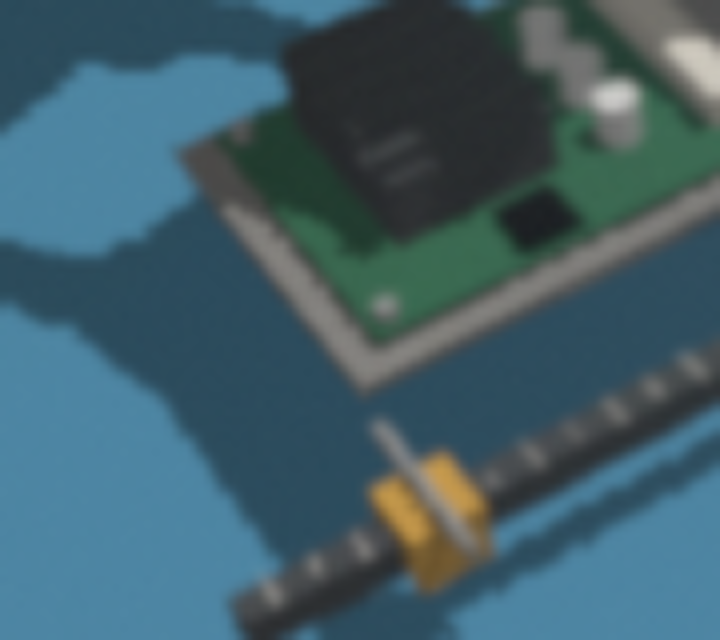

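View pics/s15.png

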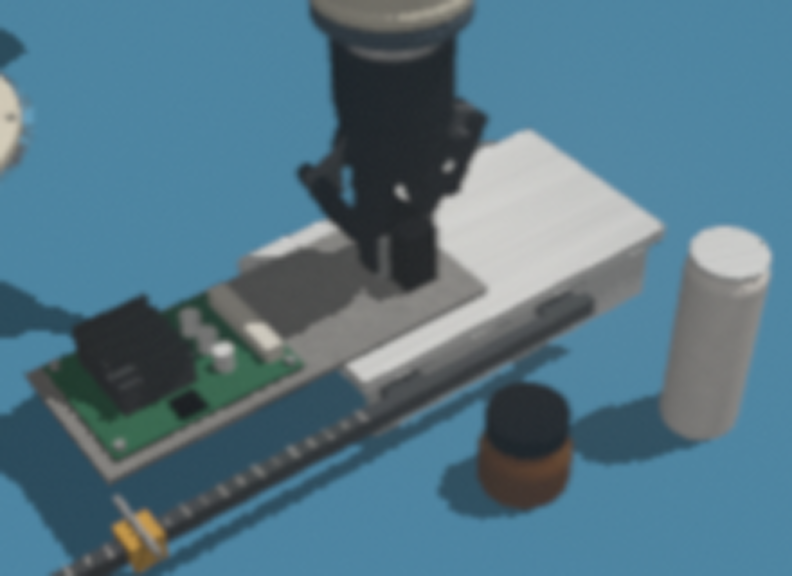

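Run:
```python
from lead import *
print('lead top',st('top',[(323,293),(183,712)],295,225,9,66),'blade',st('top',[(323,270),(384,93)],295,225,9,56))
print('lead scene bottom',st('scene',[(365,393),(178,158)],115,165,8,60),'blade',st('scene',[(376,422),(476,552)],115,165,8,56))
```

```text
lead top [[294.4, 54.3], [294.8, -54.8]] blade [[294.1, 61.2], [294.4, 110.1]]
lead scene bottom [[293.6, 50.1], [294.0, -59.8]] blade [[294.9, 57.2], [295.4, 110.3]]
```

```bash
python3 -m pendant '{"offset":[[0,0,0],[0,0,0],[0,0,0],[0,0,0]],"delta_rot":[[0,0,0],[0,0,0],[0,0,0],[0,0,0]]}' 255
python3 -c "
from workcell import *
print(abs(state()['qd']).max()); print(hand_in())"
```

```text
time: 11.25
eef_pos: [509.6, 62.7, 31.1]
orientation: [0.25, 1.555, -0.249]
ft_force: [2.9, 4.9, 6.0]
width: 0.298
0.0015300916289400306
the job is handed in; nothing more can be done
None
```

I gripped the plate by its tail bar, slid it about 150 mm out along the stand, straightened and centred it on the way, and handed in at about 11.3 s, still holding it. No verdict was reported.

- **Leading edge against the pointer:** the top view puts the edge at 294.4–294.8 mm along the stand and the blade at 294.1–294.4 mm. The scene view puts the edge at 293.6–294.0 mm and the blade at 294.9–295.4 mm. The two views agree to about 1.5 mm, inside the 8 mm limit.
- **Centring and squareness:** the top view puts the leading edge within 0.3 mm of the centre line. The scene view puts it about 5 mm off; the limit is 20 mm. The edge is square to about 0.004 rad in both views.
- **Hold:** the arm was still, and the fingers were closed on the bar at about 25 mm. The force reading shows the tool pressing down with about 6 N, plus about 5.7 N sideways.
- **Flatness:** I judged this by eye from the pictures and by the steady tool pose, not by a separate measurement.
- **Other things on the bench:** the pointer, can and jar looked unmoved in the pictures. I did not compare the screwdriver's position at the end.

One thing disagreed with the documentation. In both camera views the fingertips sit about 40 mm above the reported TCP. I confirmed this by closing the gripper in the air, and by descending with no contact to a TCP reading below the plate's top. I set the grasp height from the images, so the reported TCP height at the end is 31 mm.

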